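Find the power module whose key still snaps and tighten its fuse cap

TASK

One of the three power modules on the tray still has a sound key that snaps over under the finger; the other two are worn and stay soft all the way. Press the keys slowly, one after another, until you feel the one that snaps, then tighten the fuse cap of that same module clockwise until it is home and its ratchet clicks. Leave the fuse caps of the other two loose, and do not disturb the things lying around.

Things in the scene. Friction and masses are not known exactly. Their poses are not given: they have to be found in the camera images.
- carrier: Steel tray, 210 x 412 x 10 mm, fixed to the bench; origin: centre of its underside. x points away from the robot (turned up to 0.25 rad), y to the robot's left. Three identical-looking grey power modules (180 x 100 x 45 mm, tops at z = 55 mm) are screwed on at y = +125, 0, -125 mm (left, middle, right), each with a square push key (near end) and a winged fuse cap (far end) on top.
- key_left (a point): Centre of the top face of the left module's push key (56 mm square, standing 20 mm above the module) when not pressed: at (-45, +125, 75) mm on the carrier, axes as the carrier's. The point does not move with the key. The key goes straight down.
- cap_left (a point): Point on the upright axis of the left module's fuse cap at the height to grip: at (45, +125, 83) mm on the carrier, axes as the carrier's; it does not turn with the cap. The grey wing to grip is 60 mm long, 16 mm thick, from z = 67 to 103 mm, centred on the axis; under it are discs of 60 and 68 mm diameter, on the module's top.
- key_middle (a point): Centre of the top face of the middle module's push key (56 mm square, standing 20 mm above the module) when not pressed: at (-45, 0, 75) mm on the carrier, axes as the carrier's. The point does not move with the key. The key goes straight down.
- cap_middle (a point): Point on the upright axis of the middle module's fuse cap at the height to grip: at (45, 0, 83) mm on the carrier, axes as the carrier's; it does not turn with the cap. The grey wing to grip is 60 mm long, 16 mm thick, from z = 67 to 103 mm, centred on the axis; under it are discs of 60 and 68 mm diameter, on the module's top.
- key_right (a point): Centre of the top face of the right module's push key (56 mm square, standing 20 mm above the module) when not pressed: at (-45, -125, 75) mm on the carrier, axes as the carrier's. The point does not move with the key. The key goes straight down.
- cap_right (a point): Point on the upright axis of the right module's fuse cap at the height to grip: at (45, -125, 83) mm on the carrier, axes as the carrier's; it does not turn with the cap. The grey wing to grip is 60 mm long, 16 mm thick, from z = 67 to 103 mm, centred on the axis; under it are discs of 60 and 68 mm diameter, on the module's top.
- key_a (a joint): Depression of the push key of module a (m): 0 up, 0.012 at its stop; springs back. Modules a, b, c stand left, middle, right in a different order every time, and one of them is sound. Sound key: 2.5 N, rising to 8 N at 3 mm, then gives way with a snap to 1.6 N at 9 mm, 7 N at the stop. Worn key: rises evenly from 2.5 to 8.5 N at the stop, no drop. They look alike.
- cap_a (a joint): Tightening turn of module a's fuse cap on its thread (rad), clockwise seen from above: 0 to 0.4 at the start (loose), 0.9 fully home, where it stops. Takes about 0.04 N m. key, cap and click of one letter are one module.
- click_a (a joint): Slip of the winged grip over module a's fuse cap (rad), clockwise: 0 until the cap is home; turned further, the ratchet yields at about 0.2 N m (top of the tooth at 0.2) and snaps to rest at 0.4: one click; the next rests are 0.8, 1.2, 1.6, 2.0 (end). The wing's long direction is at yaw 0.6 - cap - click from the carrier's x, counterclockwise positive.
- key_b (a joint): Depression of the push key of module b (m): 0 up, 0.012 at its stop; springs back. Modules a, b, c stand left, middle, right in a different order every time, and one of them is sound. Sound key: 2.5 N, rising to 8 N at 3 mm, then gives way with a snap to 1.6 N at 9 mm, 7 N at the stop. Worn key: rises evenly from 2.5 to 8.5 N at the stop, no drop. They look alike.
- cap_b (a joint): Tightening turn of module b's fuse cap on its thread (rad), clockwise seen from above: 0 to 0.4 at the start (loose), 0.9 fully home, where it stops. Takes about 0.04 N m. key, cap and click of one letter are one module.
- click_b (a joint): Slip of the winged grip over module b's fuse cap (rad), clockwise: 0 until the cap is home; turned further, the ratchet yields at about 0.2 N m (top of the tooth at 0.2) and snaps to rest at 0.4: one click; the next rests are 0.8, 1.2, 1.6, 2.0 (end). The wing's long direction is at yaw 0.6 - cap - click from the carrier's x, counterclockwise positive.
- key_c (a joint): Depression of the push key of module c (m): 0 up, 0.012 at its stop; springs back. Modules a, b, c stand left, middle, right in a different order every time, and one of them is sound. Sound key: 2.5 N, rising to 8 N at 3 mm, then gives way with a snap to 1.6 N at 9 mm, 7 N at the stop. Worn key: rises evenly from 2.5 to 8.5 N at the stop, no drop. They look alike.
- cap_c (a joint): Tightening turn of module c's fuse cap on its thread (rad), clockwise seen from above: 0 to 0.4 at the start (loose), 0.9 fully home, where it stops. Takes about 0.04 N m. key, cap and click of one letter are one module.
- click_c (a joint): Slip of the winged grip over module c's fuse cap (rad), clockwise: 0 until the cap is home; turned further, the ratchet yields at about 0.2 N m (top of the tooth at 0.2) and snaps to rest at 0.4: one click; the next rests are 0.8, 1.2, 1.6, 2.0 (end). The wing's long direction is at yaw 0.6 - cap - click from the carrier's x, counterclockwise positive.
- screwdriver: Bystander: screwdriver about 190 mm long, lying on the bench; origin under its middle.
- mug: Bystander: white mug, 80 mm wide, 95 mm high, standing on the bench; origin: centre of its underside.
- carton: Bystander: small pale carton, 120 x 85 x 60 mm; origin: centre of its underside.

How it is judged (in metres and radians):
On the way, in this order (a step that is already met when the one before it is completed fails the run):
1. the sound key has been pressed past its snap (value of joint key_b above 0.0045 m), for 0.05 s.
2. the fuse cap of the same module is home and its ratchet has clicked (value of joint cap_b above 0.82 rad and value of joint click_b above 0.3 rad), for 0.1 s.
At the end, for the whole second after the job is handed in: The fuse cap of the module with the snapping key is home (within 0.08 rad of its stop) and has clicked at least once (slipped more than 0.3 rad); the other two caps are loose (turned less than 0.7 rad); all keys are up again (within 3 mm) (all of step 2 and value of joint each of cap_a, cap_c below 0.7 rad and value of joint each of key_a, key_b, key_c below 0.003 m); the robot touches nothing.
It fails at once if the fuse cap of a worn module is tightened (value of joint any of cap_a, cap_c above 0.7 rad).
It fails at once if a key is struck instead of pressed slowly (faster than 0.15 m/s) (velocity of joint any of key_a, key_b, key_c above 0.15 m/s).
It fails at once if a bystander is moved by more than 40 mm (distance of any of screwdriver, mug, carton from where it was at the start of the episode above 0.04 m).
It also fails if it takes over 72 s, if anything falls off the work surface, if the arm or the gripper's body presses on something with over 40 N, if the wrist force passes 120 N, or if a joint passes its speed limit or range.

ROBOT

A 6-joint arm with a two-finger parallel gripper is mounted at the origin on the work surface. World frame = base frame: x ahead of the robot, y to its left, z up, the work surface at z = 0. Lengths are in mm, angles in rad, forces in N, time in s.
With the tool pointing down it reaches from about 275 to 1000 mm from the base axis. Payload 8.4 kg.
Tool frame: the origin (TCP) lies midway between the tips of the shut fingers; the grasp point (between the pads) lies 19 mm behind it; z points along the fingers, y is the line along which they close (so a half turn about z gives the same grasp; the last joint's range is limited). The gripper opens to 85 mm and grips with 20 to 120 N. Pads are 22 mm wide; open, the fingers measure 114 mm over their backs; the gripper's body (76 mm by 85 mm) begins 54 mm behind the grasp point. The pads swing forward as they close: fully open they stand 13 mm farther back than shut.
Start: joints at [-1.159, 0.353, 1.633, -0, 1.155, -0.002], TCP at [251.306, -572.253, 231.281] pointing down, gripper open.
Joint ranges: [-2.63, 2.63], [-0.92, 2.1], [0.06, 2.66], [-1.3, 4.44], [0, 2.69], [-3.02, 3.02]. Speed limits (rad/s): [2.22, 2.22, 2.79, 3.14, 3.14, 3.14].

INTERFACE

Orientations are given as [roll, pitch, yaw] about the fixed x, y, z axes, in that order (R = Rz(yaw) Ry(pitch) Rx(roll)).
In Python, from rig import telemetry, optics, r gives the robot as it stands.
- The arm moves only by the tool play_rows, never from a script. Its arguments are lists of equal length, an entry for each row: "dp": the shift along the tool's x, y, z in units of 40 mm (1.0 is 40 mm), a list of three; "rot": the turn, a rotation vector about the tool's x, y, z in units of 6 degrees (1.0 is 6 degrees), a list of three. In form: {"dp": [[tx, ty, tz], ...], "rot": [[ax, ay, az], ...]}. A call has 1 to 5 rows; each row is the pose to reach, as a shift and turn from the pose commanded when the call began, along the tool's axes at that moment; what a row does not reach only later rows make up. A row lasts 1/12 s, in which the tool goes at most 41.7 mm and 7.16 degrees, less where a joint would pass 70% of its speed; a pose out of reach is approached as far as the arm can. A call with a gripper value outside its range is refused whole. "fingers" is the opening, from 0 (shut) to 1 (fully open), set as the call begins (left out, the last holds). The fingers move at their own pace and stop on an object; "grip_force" is the grip in N (left out, the last holds). Time passes only in rows, so rows that repeat a pose let the fingers close. It gives the time, the measured TCP pose, the force, the opening and the grip force at its end, in the units of the state.
- telemetry.sense(): the state, without advancing time (a new reading comes with each control period).
- optics.grab_frame(name): name is "scene" or "top" or "wrist"; returns a dict with "color" (420x560x3 uint8, red, green, blue), "mtx" (3x3 intrinsics, pixels), "R" (3x3) and "t" (3): a world point X has camera coordinates R X + t; the wrist camera has in their place "mount" (4x4, takes a point from camera to tool coordinates, whose origin is the TCP and whose axes are the flange's). Camera axes: x right, y down, z forward; pixel columns grow to the right and rows downward; lengths in mm; the calibration is good to about 2 mm. The wrist camera is an equidistant fisheye: a pixel r from the principal point sees the ray r / f radians off the axis. A picture is of the moment at which its call begins: read the wrist's pose just before it. There is no depth.
- r.sign_off(): hands the job in; it is judged then, once.
The state is a dict: "clock": time; "qpos": joint angles; "qvel": joint speeds; "joint_efforts": joint torques, N m; "eef_pos": TCP position; "tcp_rot": TCP orientation; "contact_force": force on the tool from outside, world axes, zero at the start; "wrist_torque": the same for the moment, N m; "opening": opening from 0.0 (shut) to 1.0 (fully open); "grasp_force": force on a finger pad.
Only numpy, scipy, OpenCV 4.12 (cv2) and the standard library are available. Lean on these libraries where they do the work, as an engineer would, in place of code of your own. Each camera call takes 0.05 s, during which the arm holds its last target. There are 200 camera calls.

## Working session

There is one attempt and no reset: what is moved stays moved. The work goes in short steps, Python scripts to look and compute and a tool call to move; the robot and the scene stay as the last step left them, time stands still between calls to the robot, and variables do not carry over. Pictures are saved under pics/ and viewed, at most 10 in all, crops included, and the job is handed in when it is done.

Besides the shell and the picture viewer there is one more tool, called as name(argument=value, ...) on one line, values as JSON. play_rows: Moves the arm, as the interface text tells. Its arguments: {"type":"object","properties":{"dp":{"type":"array"},"rot":{"type":"array"},"fingers":{"type":"number"},"grip_force":{"type":"number"}},"required":["dp","rot"]}

```bash
mkdir -p pics; ls; python3 - <<'E'
from rig import telemetry, optics, r
import cv2
for n in ("scene","top"):
    f=optics.grab_frame(n); cv2.imwrite(f"pics/{n}0.png",f["color"][:,:,::-1]); print(n,f["mtx"],f["R"],f["t"])
print(telemetry.sense())
E
```

```text
pics
scene [[443.51870899   0.         272.93201738]
 [  0.         443.51870899 209.44631136]
 [  0.           0.           1.        ]] [[-0.15779897  0.98745797  0.00512319]
 [ 0.72280651  0.11903857 -0.68072063]
 [-0.67279287 -0.10371394 -0.73252521]] [ 113.16665434 -304.41693668 1757.92212185]
top [[411.57207852   0.         283.07826576]
 [  0.         411.57207852 210.76416987]
 [  0.           0.           1.        ]] [[ 2.87321998e-02 -9.99587109e-01 -2.69096192e-04]
 [-9.94145319e-01 -2.85477261e-02 -1.04211860e-01]
 [ 1.04161149e-01  3.26175670e-03 -9.94555084e-01]] [ -19.44552585  511.49454634 1081.87890626]
{'clock': 0.1, 'qpos': array([-1.15937415e+00,  3.53564575e-01,  1.63404072e+00,  1.09515262e-05,
        1.15519437e+00, -2.37611644e-03]), 'qvel': array([-0.00036063, -0.00216476, -0.00232145, -0.00191992,  0.00226722,
        0.00069239]), 'joint_efforts': array([-2.27887685e-03, -6.06357694e+01, -3.42819393e+01, -1.43764182e-04,
        3.84537314e-03, -3.44415866e-06]), 'eef_pos': array([ 251.15775844, -571.8639621 ,  230.65383858]), 'tcp_rot': array([-3.14038567e+00, -1.28818905e-05,  4.13793855e-01]), 'contact_force': array([-0.11300676, -0.50657086, -0.45272684]), 'wrist_torque': array([-0.00269892,  0.03665972, -0.05009701]), 'grasp_force': 0.0, 'opening': 1.0020698062362616}
```

View pics/top0.png

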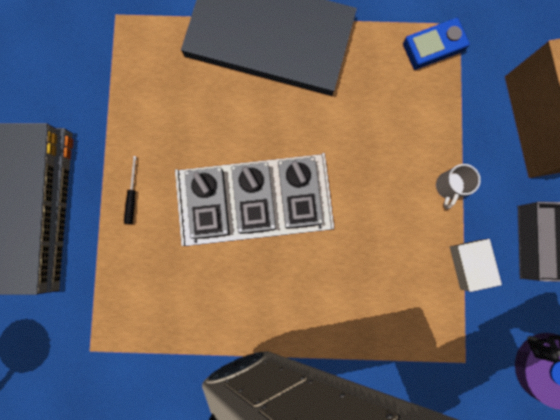

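View pics/scene0.png

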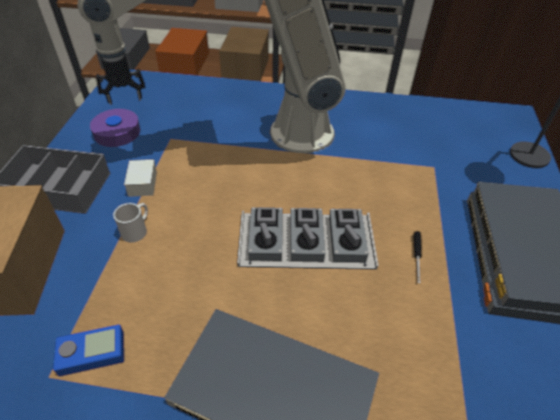

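The top view shows the tray with keys at about (207,219), (255,213), (302,209) and caps at (204,184), (251,180), (299,174). The mug and carton are on the right and the screwdriver on the left, all clear of the tray. Next I fit the pose.

```bash
cat > h.py <<'E'
import numpy as np
from scipy.optimize import least_squares
def proj(f,X):
    c=np.asarray(X)@f["R"].T+f["t"]; return c[:,:2]/c[:,2:]*f["mtx"][0,0]+f["mtx"][:2,2]
def toW(p,P):
    P=np.asarray(P,float); c,s=np.cos(p[2]),np.sin(p[2])
    return np.c_[p[0]+c*P[:,0]-s*P[:,1],p[1]+s*P[:,0]+c*P[:,1],P[:,2]]
E
python3 - <<'E'
from rig import telemetry, optics, r
import cv2; from h import *
f=optics.grab_frame("top")
P=[(-45,125,75),(-45,0,75),(-45,-125,75),(105,206,10),(105,-206,10),(-105,-206,10),(-105,206,10)]
uv=np.array([(207,219),(255,213),(302,209),(177,169),(325,154),(333,230),(183,245)],float)
s=least_squares(lambda p:(proj(f,toW(p,P))-uv).ravel(),[500,0,0.1],x_scale=[100,100,.1]); print(s.x,s.fun.reshape(-1,2).round(1))
x0,y0,k=165,145,4.4
im=cv2.resize(f["color"][y0:y0+110,x0:x0+180,::-1],None,fx=k,fy=k,interpolation=cv2.INTER_CUBIC)
D=lambda uv:np.round((uv-[x0,y0]+.5)*k).astype(int)
for y in(125,0,-125):
    for z,h,cx in((75,28,-45),):
        q=[(cx+a*h,y+b*h,z) for a,b in((1,1),(1,-1),(-1,-1),(-1,1))]
        cv2.polylines(im,[D(proj(f,toW(s.x,q)))],True,(0,0,255),1)
    q=[(a*90,y+b*50,55) for a,b in((1,1),(1,-1),(-1,-1),(-1,1))]
    cv2.polylines(im,[D(proj(f,toW(s.x,q)))],True,(0,255,255),1)
    cv2.circle(im,D(proj(f,toW(s.x,[(45,y,103)])))[0],3,(0,255,0),-1)
cv2.polylines(im,[D(proj(f,toW(s.x,P[3:])))],True,(255,0,0),1)
cv2.imwrite("pics/top1.png",im)
E
```

```text
[5.42701480e+02 7.40209598e+01 1.30071688e-01] [[-0.8 -0.8]
 [-0.4  0.3]
 [ 0.9 -0.6]
 [-0.1  0.4]
 [ 0.1  0.6]
 [ 0.7 -0.1]
 [-0.3  0.2]]
```

View pics/top1.png

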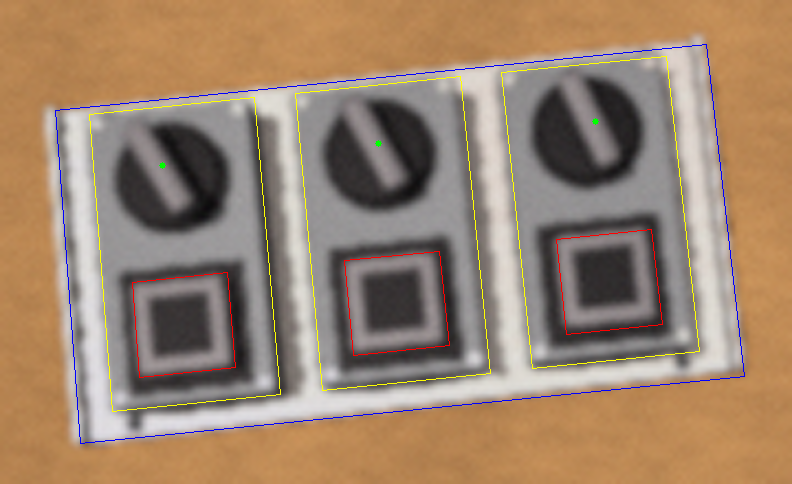

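The fit is close, but the yaw is slightly off. I refit with sharper crop points: keys (182,323), (392,300), (604,278) and wings (160,169), (376,146), (593,120).

```bash
python3 - <<'E'
from rig import telemetry, optics, r
import cv2; from h import *
f=optics.grab_frame("top")
P=[(-45,125,75),(-45,0,75),(-45,-125,75),(45,125,103),(45,0,103),(45,-125,103),(105,206,10),(105,-206,10),(-105,-206,10),(-105,206,10)]
uv=np.array([(182,323),(392,300),(604,278),(160,169),(376,146),(593,120),(45,107),(700,38),(742,375),(78,441)])/4.4+[164.5,144.5]
s=least_squares(lambda p:(proj(f,toW(p,P))-uv).ravel(),[500,0,0.1],x_scale=[100,100,.1],loss='soft_l1'); print(s.x,(proj(f,toW(s.x,P))-uv).round(1).tolist())
np.save("pose.npy",s.x)
print(toW(s.x,P[:6]).round(1))
# wing yaw at z=103
def back(p,z):
    d=f["R"].T@np.r_[(np.array(p)/4.4+[164.5,144.5]-f["mtx"][:2,2])/f["mtx"][0,0],1]; o=-f["R"].T@f["t"]; return o+d*(z-o[2])/d[2]
for a,b in(((130,128),(190,210)),((347,105),(405,188)),((570,77),(615,163))):
    d=back(a,103)-back(b,103); print("wing carrier yaw",np.arctan2(d[1],d[0])-s.x[2], np.hypot(*d[:2]))
E
```

```text
[5.43507043e+02 7.60911051e+01 1.34264789e-01] [[-0.4, 0.2], [0.3, 0.3], [0.4, 0.2], [-0.5, -1.1], [-0.3, -1.0], [-0.5, -0.2], [1.3, 0.6], [0.5, 0.9], [-0.1, -0.5], [-0.1, 0.5]]
[[482.2 193.9  75. ]
 [498.9  70.1  75. ]
 [515.6 -53.8  75. ]
 [571.4 206.  103. ]
 [588.1  82.1 103. ]
 [604.8 -41.8 103. ]]
wing carrier yaw 0.5337313894217066 59.385971678429236
wing carrier yaw 0.5035409901353467 58.96979195047602
wing carrier yaw 0.36699866135893383 56.45353574540545
```

play_rows(dp=[[0.75, -0.61, 0], [1.5, -1.23, 0], [2.25, -1.84, 0], [3, -2.45, 0], [3.75, -3.07, 0]], rot=[[0, 0, 0], [0, 0, 0], [0, 0, 0], [0, 0, 0], [0, 0, 0]], fingers=0)

```text
clock: 0.62
eef_pos: [339.6, -397.9, 231.1]
tcp_rot: [-3.141, -0.0, 0.413]
contact_force: [0.7, -0.8, -0.9]
opening: 0.297
grasp_force: 0.0
```

play_rows(dp=[[0.75, -0.61, 0], [1.5, -1.23, 0], [2.25, -1.84, 0], [3, -2.45, 0], [3.75, -3.07, 0]], rot=[[0, 0, 0], [0, 0, 0], [0, 0, 0], [0, 0, 0], [0, 0, 0]])

```text
clock: 1.03
eef_pos: [427.7, -225.0, 231.4]
tcp_rot: [3.141, -0.0, 0.414]
contact_force: [1.2, -0.1, 0.5]
opening: -0.0
grasp_force: 0.0
```

play_rows(dp=[[0.75, -0.61, 0], [1.5, -1.23, 0], [2.25, -1.84, 0], [3, -2.45, 0], [3.75, -3.07, 0]], rot=[[0, 0, 0], [0, 0, 0], [0, 0, 0], [0, 0, 0], [0, 0, 0]])

```text
clock: 1.45
eef_pos: [515.7, -52.1, 231.3]
tcp_rot: [3.141, -0.0, 0.414]
contact_force: [1.2, -0.9, 0.3]
opening: -0.0
grasp_force: 0.0
```

play_rows(dp=[[0, 0, 0.9], [0, 0, 1.8], [0, 0, 2.7], [0, 0, 3.4], [0, 0, 3.78]], rot=[[0, 0, 0], [0, 0, 0], [0, 0, 0], [0, 0, 0], [0, 0, 0]])

```text
clock: 1.87
eef_pos: [513.1, -53.5, 76.8]
tcp_rot: [-3.139, 0.004, 0.414]
contact_force: [-0.0, -0.3, -0.0]
opening: -0.0
grasp_force: 0.0
```

play_rows(dp=[[0, 0, 0.025], [0, 0, 0.05], [0, 0, 0.075]], rot=[[0, 0, 0], [0, 0, 0], [0, 0, 0]])

```text
clock: 2.12
eef_pos: [515.9, -54.1, 78.0]
tcp_rot: [3.141, -0.001, 0.414]
contact_force: [-0.4, -0.1, 0.1]
opening: -0.002
grasp_force: 0.0
```

play_rows(dp=[[0, 0, 0.025], [0, 0, 0.05], [0, 0, 0.05]], rot=[[0, 0, 0], [0, 0, 0], [0, 0, 0]])

```text
clock: 2.37
eef_pos: [515.7, -54.1, 75.9]
tcp_rot: [3.141, -0.001, 0.414]
contact_force: [0.5, -0.2, 0.6]
opening: -0.0
grasp_force: 0.0
```

play_rows(dp=[[0, 0, 0.025], [0, 0, 0.05], [0, 0, 0.05]], rot=[[0, 0, 0], [0, 0, 0], [0, 0, 0]])

```text
clock: 2.62
eef_pos: [515.6, -54.1, 73.4]
tcp_rot: [3.141, -0.001, 0.414]
contact_force: [0.7, -0.5, 3.3]
opening: 0.002
grasp_force: 1.5
```

play_rows(dp=[[0, 0, 0.025], [0, 0, 0.05], [0, 0, 0.05]], rot=[[0, 0, 0], [0, 0, 0], [0, 0, 0]])

```text
clock: 2.87
eef_pos: [515.7, -54.1, 71.2]
tcp_rot: [3.141, -0.001, 0.414]
contact_force: [1.7, -0.5, 4.4]
opening: -0.0
grasp_force: 2.0
```

play_rows(dp=[[0, 0, 0.025], [0, 0, 0.05], [0, 0, 0.05]], rot=[[0, 0, 0], [0, 0, 0], [0, 0, 0]])

```text
clock: 3.12
eef_pos: [515.7, -54.1, 69.1]
tcp_rot: [3.141, -0.001, 0.414]
contact_force: [1.9, -0.9, 5.6]
opening: 0.006
grasp_force: 2.5
```

play_rows(dp=[[0, 0, 0.025], [0, 0, 0.05], [0, 0, 0.05]], rot=[[0, 0, 0], [0, 0, 0], [0, 0, 0]])

```text
clock: 3.37
eef_pos: [515.6, -54.1, 67.2]
tcp_rot: [3.141, -0.001, 0.414]
contact_force: [1.7, -0.8, 5.5]
opening: 0.002
grasp_force: 3.0
```

play_rows(dp=[[0, 0, -0.04], [0, 0, -0.08], [0, 0, -0.14], [0, 0, -0.22], [0, 0, -0.5]], rot=[[0, 0, 0], [0, 0, 0], [0, 0, 0], [0, 0, 0], [0, 0, 0]])

```text
clock: 3.78
eef_pos: [513.2, -53.8, 86.0]
tcp_rot: [-3.139, 0.004, 0.414]
contact_force: [-0.1, 0.3, 0.2]
opening: 0.003
grasp_force: 0.0
```

play_rows(dp=[[0.1, -0.3, -0.3], [0.3, -1.0, -0.3], [0.5, -1.8, -0.3], [0.7, -2.5, -0.3], [0.865, -3.01, -0.3]], rot=[[0, 0, 0], [0, 0, 0], [0, 0, 0], [0, 0, 0], [0, 0, 0]])

```text
clock: 4.2
eef_pos: [497.1, 72.6, 99.9]
tcp_rot: [-3.141, 0.001, 0.414]
contact_force: [-0.5, 0.4, -0.0]
opening: -0.002
grasp_force: 0.0
```

play_rows(dp=[[0, 0, 0.15], [0, 0, 0.3], [0, 0, 0.4], [0, 0, 0.5], [0, 0, 0.5]], rot=[[0, 0, 0], [0, 0, 0], [0, 0, 0], [0, 0, 0], [0, 0, 0]])

```text
clock: 4.62
eef_pos: [497.8, 69.3, 78.2]
tcp_rot: [-3.141, 0.002, 0.413]
contact_force: [0.1, -0.8, -0.5]
opening: 0.002
grasp_force: 0.0
```

play_rows(dp=[[0, 0, 0.025], [0, 0, 0.05], [0, 0, 0.075], [0, 0, 0.1], [0, 0, 0.1]], rot=[[0, 0, 0], [0, 0, 0], [0, 0, 0], [0, 0, 0], [0, 0, 0]])

```text
clock: 5.03
eef_pos: [498.6, 70.0, 75.1]
tcp_rot: [3.141, -0.0, 0.414]
contact_force: [0.1, -1.2, 2.4]
opening: 0.003
grasp_force: 0.6
```

play_rows(dp=[[0, 0, 0.025], [0, 0, 0.05], [0, 0, 0.05]], rot=[[0, 0, 0], [0, 0, 0], [0, 0, 0]])

```text
clock: 5.28
eef_pos: [498.6, 70.0, 73.1]
tcp_rot: [3.141, -0.0, 0.414]
contact_force: [-0.3, -2.8, 3.3]
opening: -0.002
grasp_force: 1.5
```

play_rows(dp=[[0, 0, 0.025], [0, 0, 0.05], [0, 0, 0.05]], rot=[[0, 0, 0], [0, 0, 0], [0, 0, 0]])

```text
clock: 5.53
eef_pos: [498.6, 70.1, 71.0]
tcp_rot: [3.141, -0.0, 0.414]
contact_force: [-0.4, -3.7, 4.1]
opening: -0.002
grasp_force: 2.0
```

play_rows(dp=[[0, 0, 0.025], [0, 0, 0.05], [0, 0, 0.05]], rot=[[0, 0, 0], [0, 0, 0], [0, 0, 0]])

```text
clock: 5.78
eef_pos: [498.6, 70.1, 69.0]
tcp_rot: [3.141, -0.0, 0.414]
contact_force: [-0.3, -3.4, 5.7]
opening: -0.001
grasp_force: 2.6
```

play_rows(dp=[[0, 0, 0.025], [0, 0, 0.05], [0, 0, 0.05]], rot=[[0, 0, 0], [0, 0, 0], [0, 0, 0]])

```text
clock: 6.03
eef_pos: [498.6, 70.1, 67.1]
tcp_rot: [3.141, -0.0, 0.414]
contact_force: [-0.5, -4.6, 6.4]
opening: -0.002
grasp_force: 3.0
```

play_rows(dp=[[0, 0, -0.04], [0, 0, -0.08], [0, 0, -0.14], [0, 0, -0.22], [0, 0, -0.5]], rot=[[0, 0, 0], [0, 0, 0], [0, 0, 0], [0, 0, 0], [0, 0, 0]])

```text
clock: 6.45
eef_pos: [497.2, 70.3, 86.2]
tcp_rot: [-3.14, 0.003, 0.414]
contact_force: [-0.7, 0.4, 0.2]
opening: 0.002
grasp_force: 0.0
```

Middle is worn too, so the left key should be the sound one. I move there and press it slowly.

play_rows(dp=[[0.1, -0.3, -0.3], [0.3, -1.0, -0.3], [0.5, -1.8, -0.3], [0.7, -2.5, -0.3], [0.865, -3.01, -0.3]], rot=[[0, 0, 0], [0, 0, 0], [0, 0, 0], [0, 0, 0], [0, 0, 0]])

```text
clock: 6.87
eef_pos: [481.0, 196.5, 99.8]
tcp_rot: [-3.141, -0.0, 0.414]
contact_force: [0.0, 0.0, 1.3]
opening: -0.001
grasp_force: 0.0
```

play_rows(dp=[[0, 0, 0.15], [0, 0, 0.3], [0, 0, 0.4], [0, 0, 0.5], [0, 0, 0.5]], rot=[[0, 0, 0], [0, 0, 0], [0, 0, 0], [0, 0, 0], [0, 0, 0]])

```text
clock: 7.28
eef_pos: [481.1, 193.2, 78.2]
tcp_rot: [-3.142, 0.002, 0.413]
contact_force: [-0.1, 0.6, -0.8]
opening: 0.003
grasp_force: 0.0
```

play_rows(dp=[[0, 0, 0.025], [0, 0, 0.05], [0, 0, 0.075], [0, 0, 0.1], [0, 0, 0.1]], rot=[[0, 0, 0], [0, 0, 0], [0, 0, 0], [0, 0, 0], [0, 0, 0]])

```text
clock: 7.7
eef_pos: [481.9, 194.2, 75.1]
tcp_rot: [3.141, -0.0, 0.414]
contact_force: [1.0, 0.3, 1.0]
opening: 0.002
grasp_force: 0.0
```

play_rows(dp=[[0, 0, 0.0125], [0, 0, 0.025], [0, 0, 0.05], [0, 0, 0.05]], rot=[[0, 0, 0], [0, 0, 0], [0, 0, 0], [0, 0, 0]])

```text
clock: 8.03
eef_pos: [481.9, 194.3, 73.3]
tcp_rot: [3.141, -0.0, 0.414]
contact_force: [-0.1, -2.3, 5.9]
opening: 0.002
grasp_force: 3.2
```

play_rows(dp=[[0, 0, 0.0125], [0, 0, 0.025], [0, 0, 0.0375], [0, 0, 0.05]], rot=[[0, 0, 0], [0, 0, 0], [0, 0, 0], [0, 0, 0]])

```text
clock: 8.37
eef_pos: [481.9, 194.3, 71.5]
tcp_rot: [3.141, -0.0, 0.414]
contact_force: [-1.3, -2.0, 7.7]
opening: -0.0
grasp_force: 3.9
```

play_rows(dp=[[0, 0, 0.0125], [0, 0, 0.025], [0, 0, 0.0375], [0, 0, 0.05]], rot=[[0, 0, 0], [0, 0, 0], [0, 0, 0], [0, 0, 0]])

```text
clock: 8.7
eef_pos: [481.9, 194.2, 69.4]
tcp_rot: [3.141, -0.0, 0.414]
contact_force: [-1.0, -2.9, 4.6]
opening: -0.001
grasp_force: 2.6
```

play_rows(dp=[[0, 0, 0.0125], [0, 0, 0.025], [0, 0, 0.0375], [0, 0, 0.05]], rot=[[0, 0, 0], [0, 0, 0], [0, 0, 0], [0, 0, 0]])

```text
clock: 9.03
eef_pos: [481.8, 194.3, 67.0]
tcp_rot: [-3.142, -0.0, 0.414]
contact_force: [1.0, -0.8, 1.4]
opening: -0.0
grasp_force: 0.7
```

The left key rises to 7.7 N, then drops to 1.4 N, so it is the sound one. I release it, move above the left cap, open the fingers and line up with the wing.

play_rows(dp=[[0, 0, -0.04], [0, 0, -0.08], [0, 0, -0.14], [0, 0, -0.22], [0, 0, -0.5]], rot=[[0, 0, 0], [0, 0, 0], [0, 0, 0], [0, 0, 0], [0, 0, 0]])

```text
clock: 9.45
eef_pos: [480.7, 194.0, 86.4]
tcp_rot: [-3.141, 0.002, 0.414]
contact_force: [-1.1, -0.1, 0.2]
opening: 0.003
grasp_force: 0.0
```

play_rows(dp=[[0, 0, -0.8], [0, 0, -1.6], [0.7, 0.2, -1.8], [1.5, 0.4, -1.8], [2.17, 0.63, -1.8]], rot=[[0, 0, 0], [0, 0, -0.6], [0, 0, -1.2], [0, 0, -1.8], [0, 0, -2.42]], fingers=0.6)

```text
clock: 9.87
eef_pos: [573.5, 207.1, 161.6]
tcp_rot: [3.141, -0.004, 0.671]
contact_force: [1.1, 1.1, 0.1]
opening: 0.597
grasp_force: 0.0
```

play_rows(dp=[[0, 0, 0], [0, 0, 0], [0, 0, 0]], rot=[[0, 0, 0], [0, 0, 0], [0, 0, 0]])

```text
clock: 10.12
eef_pos: [570.2, 205.9, 158.9]
tcp_rot: [-3.141, 0.002, 0.666]
contact_force: [0.2, -0.6, -0.5]
opening: 0.603
grasp_force: 0.0
```

```bash
python3 - <<'E'
from rig import telemetry, optics, r
import cv2; from h import *
from scipy.spatial.transform import Rotation as Ro
s=telemetry.sense(); f=optics.grab_frame("wrist"); print(s["eef_pos"],s["tcp_rot"],s["opening"],f["mount"].round(3).tolist())
im=f["color"][:,:,::-1].copy(); M=f["mount"]; T=Ro.from_euler("xyz",s["tcp_rot"]).as_matrix()
def wp(X):
    t=(np.asarray(X)-s["eef_pos"])@T; c=(t-M[:3,3])@M[:3,:3]
    rr=np.hypot(c[:,0],c[:,1]); th=np.arctan2(rr,c[:,2]); return c[:,:2]/rr[:,None]*(th*f["mtx"][0,0])[:,None]+f["mtx"][:2,2]
p=np.load("pose.npy")
for y in (125,0):
    a=.534
    q=[(45+30*np.cos(a)*i-8*np.sin(a)*j,y+30*np.sin(a)*i+8*np.cos(a)*j,103) for i,j in((1,1),(1,-1),(-1,-1),(-1,1))]
    for Q in (q,[(-45+28*i,y+28*j,75) for i,j in((1,1),(1,-1),(-1,-1),(-1,1))]):
        cv2.polylines(im,[np.round(wp(toW(p,Q))).astype(int)],True,(0,255,0),1)
cv2.imwrite("pics/w1.png",im)
E
```

```text
[570.19289102 205.86583353 158.8684131 ] [-3.14084721e+00  1.55879208e-03  6.66065875e-01] 0.6029722668070948 [[-0.0, -0.952, -0.305, 78.493], [1.0, -0.0, -0.001, -0.219], [0.001, -0.305, 0.952, -141.977], [0.0, 0.0, 0.0, 1.0]]
```

View pics/w1.png

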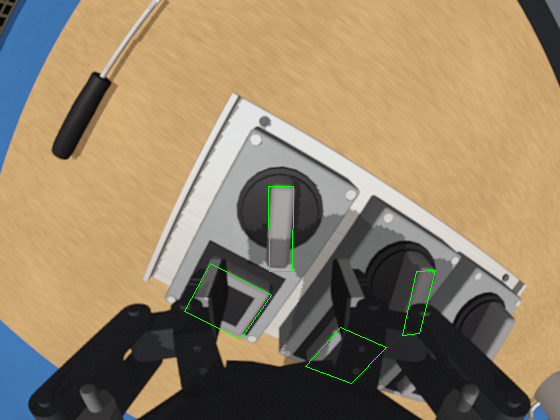

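The wrist view shows the left wing at columns 269–293, rows 185–270. It coincides with my predicted outline and is centred between the fingers. I descend and grip.

play_rows(dp=[[0, 0, 0.5], [0, 0, 1.0], [0, 0, 1.5], [0, 0, 1.9], [0, 0, 2.15]], rot=[[0, 0, 0], [0, 0, 0], [0, 0, 0], [0, 0, 0], [0, 0, 0]])

```text
clock: 10.58
eef_pos: [569.2, 205.7, 71.5]
tcp_rot: [-3.141, 0.003, 0.667]
contact_force: [-1.3, -0.0, -0.1]
opening: 0.602
grasp_force: 0.0
```

play_rows(dp=[[0, 0, 0], [0, 0, 0], [0, 0, 0], [0, 0, 0], [0, 0, 0]], rot=[[0, 0, 0], [0, 0, 0], [0, 0, 0], [0, 0, 0], [0, 0, 0]], fingers=0, grip_force=50)

```text
clock: 11.0
eef_pos: [571.6, 206.4, 74.1]
tcp_rot: [3.141, -0.001, 0.667]
contact_force: [-2.0, 1.1, 2.4]
opening: 0.173
grasp_force: 51.0
```

```bash
python3 -c "
from rig import telemetry
s=telemetry.sense();print(s['qpos'],s['wrist_torque'],s['contact_force'],s['eef_pos'],s['tcp_rot'])"
```

```text
[3.43972320e-01 5.10523770e-01 1.78905037e+00 3.34660560e-04
 8.40886596e-01 1.24735000e+00] [0.21195857 0.34813039 0.01506818] [-1.99070807  1.13639875  2.44995385] [571.62880074 206.44874085  74.13747411] [ 3.14146961e+00 -1.15254584e-03  6.67195705e-01]
```

play_rows(dp=[[0, 0, 0], [0, 0, 0], [0, 0, 0], [0, 0, 0], [0, 0, 0]], rot=[[0, 0, 0.8], [0, 0, 1.6], [0, 0, 2.4], [0, 0, 3.2], [0, 0, 4]])

```text
clock: 11.42
eef_pos: [571.7, 206.4, 74.2]
tcp_rot: [-3.141, -0.001, 0.244]
contact_force: [-2.5, 0.8, 4.1]
opening: 0.179
grasp_force: 51.1
```

play_rows(dp=[[0, 0, 0], [0, 0, 0], [0, 0, 0], [0, 0, 0], [0, 0, 0]], rot=[[0, 0, 0.8], [0, 0, 1.6], [0, 0, 2.4], [0, 0, 3.2], [0, 0, 3.6]])

```text
clock: 11.83
eef_pos: [571.6, 206.3, 74.1]
tcp_rot: [-3.141, -0.001, -0.133]
contact_force: [-2.3, -0.8, 4.2]
opening: 0.181
grasp_force: 51.1
```

```bash
python3 -c "
from rig import telemetry
s=telemetry.sense();print(s['qpos'],s['wrist_torque'],s['contact_force'],s['eef_pos'],s['tcp_rot'])"
```

```text
[3.43818109e-01 5.10517195e-01 1.78904451e+00 1.85690859e-05
 8.41031620e-01 2.04790467e+00] [-0.01596673  0.39689199  0.09317142] [-2.31875555 -0.84356584  4.20671973] [571.64635085 206.26972916  74.14334079] [-3.14112144e+00 -8.81368916e-04 -1.33302813e-01]
```

play_rows(dp=[[0, 0, 0], [0, 0, 0], [0, 0, 0], [0, 0, 0], [0, 0, 0]], rot=[[0, 0, 0.5], [0, 0, 1.0], [0, 0, 1.5], [0, 0, 2.0], [0, 0, 2.5]])

```text
clock: 12.25
eef_pos: [571.6, 206.2, 74.1]
tcp_rot: [-3.141, -0.001, -0.393]
contact_force: [-1.9, -0.7, 5.0]
opening: 0.178
grasp_force: 51.5
```

play_rows(dp=[[0, 0, 0], [0, 0, 0], [0, 0, 0], [0, 0, 0]], rot=[[0, 0, 0.5], [0, 0, 1.0], [0, 0, 1.9], [0, 0, 1.9]])

```text
clock: 12.58
eef_pos: [571.6, 206.2, 74.1]
tcp_rot: [-3.141, -0.001, -0.593]
contact_force: [-2.9, -0.7, 6.1]
opening: 0.18
grasp_force: 51.3
```

```bash
python3 -c "
from rig import telemetry
s=telemetry.sense();print(s['qpos'],s['wrist_torque'],s['contact_force'],s['eef_pos'],s['tcp_rot'])"
```

```text
[ 3.43752628e-01  5.10583002e-01  1.78910032e+00 -1.74982593e-04
  8.41120358e-01  2.50811856e+00] [-0.1555887   0.47421546  0.1551608 ] [-2.86472292 -0.70159032  6.07726084] [571.59666806 206.15716397  74.08490531] [-3.14103403e+00 -5.72224377e-04 -5.93453166e-01]
```

play_rows(dp=[[0, 0, 0], [0, 0, 0], [0, 0, 0], [0, 0, 0]], rot=[[0, 0, 0], [0, 0, 0], [0, 0, 0], [0, 0, 0]], fingers=0.6)

```text
clock: 12.92
eef_pos: [571.5, 206.1, 73.1]
tcp_rot: [-3.141, -0.0, -0.588]
contact_force: [0.5, 0.0, 0.2]
opening: 0.601
grasp_force: 0.0
```

play_rows(dp=[[0, 0, -0.3], [0, 0, -0.8], [0, 0, -1.3], [0, 0, -1.8], [0, 0, -2.2]], rot=[[0, 0, 0], [0, 0, 0], [0, 0, 0], [0, 0, 0], [0, 0, 0]])

```text
clock: 13.33
eef_pos: [571.8, 206.3, 163.5]
tcp_rot: [-3.14, -0.001, -0.589]
contact_force: [0.0, 0.7, 0.3]
opening: 0.602
grasp_force: 0.0
```

play_rows(dp=[[0, 0, 0], [0, 0, 0]], rot=[[0, 0, 0], [0, 0, 0]])

```text
clock: 13.5
eef_pos: [572.0, 206.4, 162.5]
tcp_rot: [-3.14, -0.002, -0.589]
contact_force: [0.1, -0.4, -0.6]
opening: 0.598
grasp_force: 0.0
```

```bash
python3 - <<'E'
from rig import telemetry, optics, r
import cv2; from h import *
from scipy.spatial.transform import Rotation as Ro
s=telemetry.sense(); f=optics.grab_frame("wrist"); print(s["eef_pos"],s["tcp_rot"],s["contact_force"])
im=f["color"][:,:,::-1].copy(); M=f["mount"]; T=Ro.from_euler("xyz",s["tcp_rot"]).as_matrix()
def wp(X):
    t=(np.asarray(X)-s["eef_pos"])@T; c=(t-M[:3,3])@M[:3,:3]
    rr=np.hypot(c[:,0],c[:,1]); th=np.arctan2(rr,c[:,2]); return c[:,:2]/rr[:,None]*(th*f["mtx"][0,0])[:,None]+f["mtx"][:2,2]
p=np.load("pose.npy"); a=-.7
q=[(45+30*np.cos(a)*i-8*np.sin(a)*j,125+30*np.sin(a)*i+8*np.cos(a)*j,103) for i,j in((1,1),(1,-1),(-1,-1),(-1,1))]
cv2.polylines(im,[np.round(wp(toW(p,q))).astype(int)],True,(0,255,0),1)
cv2.imwrite("pics/w2.png",im)
E
```

```text
[572.01606317 206.38552595 162.49796654] [-3.13955313e+00 -1.50215134e-03 -5.89110569e-01] [ 0.05196054 -0.41308497 -0.6281982 ]
```

View pics/w2.png

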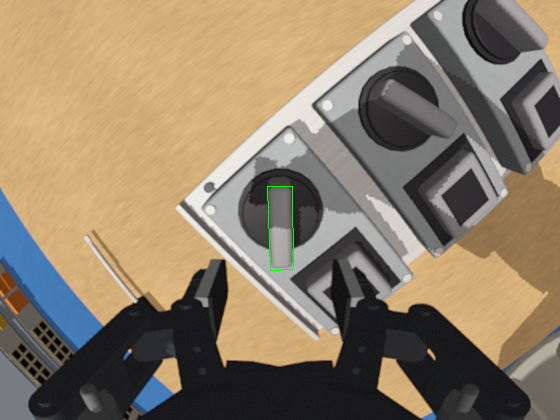

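The wing lies exactly on the outline predicted for one click (columns 268–293, rows 187–270). The other caps are unturned and the tool is clear of everything.

```bash
python3 -c "
from rig import r
print(r.sign_off())"
```

```text
the job is handed in; nothing more can be done
None
```

The left module has the sound key (7.7 N falling to 1.4 N; middle and right stayed soft). I tightened its fuse cap home through one click, left the other two loose, and handed the job in, but the hand-in returned no verdict.

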